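Refit the tuning knob on the office radio and hold it pressed in

ROBOT

A 6-joint arm with a two-finger parallel gripper is mounted at the origin on the work surface. World frame = base frame: x ahead of the robot, y to its left, z up, the work surface at z = 0. Lengths are in m, angles in degrees, forces in N, time in s.
With the tool pointing down it reaches from about 0.375 to 0.9 m from the base axis. Payload 3.1 kg.
Tool frame: the origin (TCP) lies between the finger pads; the fingertips stand 22 mm ahead of it and the grasp point (between the pads) lies 3 mm ahead of it (bot.tip_extent is the distance from the TCP to the fingertips, in m); y points along the fingers, z is the direction in which the jaws open and shut, and the axes are right-handed (so a half turn about y gives the same grasp; the last joint's range is limited). The gripper opens to 87 mm and grips with 3 to 60 N. Pads are 19 mm wide; open, the fingers measure 117 mm over their backs; the gripper's body (75 mm by 190 mm) begins 51 mm behind the grasp point.
Start: joints at [-78.065, 30.224, 82.088, -0, 67.689, -10.227], TCP at [0.236, -0.579, 0.245] pointing down, gripper open.
Joint ranges: [-176.69, 176.69], [-43.24, 126.21], [12.49, 139.97], [-82, 262], [0, 151.66], [-163.58, 163.58]. Speed limits (degrees/s): [159.86, 159.86, 180, 180, 180, 180].

INTERFACE

Orientations are given as a 3x3 rotation matrix whose columns are the frame's x, y, z axes.
In Python, from rig import bot, eyes, models gives the robot as it stands. The module is installed in compiled form; this text tells all that it offers.
- The arm moves only by the tool arm_command, never from a script. Its arguments are lists of equal length, an entry for each row: "translation": the shift along the tool's x, y, z each as a share of 0.08 m, from -1 to 1, a list of three; "rotation": the turn, a rotation vector about the tool's x, y, z each as a share of 60 degrees, from -1 to 1, a list of three; "grip": the closure, from -1 (fully open) to 1 (shut), so that 0 is half open. In form: {"translation": [[x, y, z], ...], "rotation": [[rx, ry, rz], ...], "grip": [grip, ...]}. A call has 1 to 5 rows; each row is the pose to reach, as a shift and turn from the pose commanded when the call began, along the tool's axes at that moment; what a row does not reach only later rows make up. A row lasts 1/10 s, in which the tool goes at most 50 mm and 8.59 degrees, less where a joint would pass 70% of its speed; a pose out of reach is approached as far as the arm can. A call with a number of a shift or a turn outside -1 to 1 is refused whole. A call with a gripper value outside its range is refused whole. The fingers move at their own pace and stop on an object; the grip force is fixed at half the most. Time passes only in rows, so rows that repeat a pose let the fingers close. It gives the time, the measured TCP pose, the force and the opening at its end, in the units of the state.
- bot.read_state(): the state, without advancing time (a new reading comes with each control period).
- eyes.capture(name): name is "scene" or "side" or "wrist"; returns a dict with "image" (384x512x3 uint8, blue, green, red), "mtx" (3x3 intrinsics, pixels), "dist_coeffs" ([k1, k2, p1, p2, k3] as OpenCV has them; the pictures are not rectified), "rvec" (rotation vector, rad) and "tvec" (3), from world to camera coordinates, as OpenCV has them; the wrist camera has in their place "hand_eye" (4x4, takes a point from camera to tool coordinates, whose origin is the TCP and whose axes are the tool frame's). Camera axes: x right, y down, z forward; pixel columns grow to the right and rows downward; lengths in m; the calibration is good to about 2 mm. A picture is of the moment at which its call begins: read the wrist's pose just before it. There is no depth.
- bot.hand_in(): hands the job in, once; it reports no verdict.
Trained networks look in the newest picture that a camera, given by its name, has taken for a name from the list of things; names that differ only in an ending like _2 or _b are one class to them, and where a whole thing is asked for, a point or a joint stands for the part that bears it (a point fixed in the world has none). Each returns a list of dicts, best first, with "conf" (0 to 1); they miss things now and then, are a little off and sometimes report something else, mostly with a low value. They report only what shows in the picture. A call takes as long as a camera call. They do not tell look-alikes from the thing itself.
- models.recognise(camera, thing): "extent" ([left, top, right, bottom] as shares, 0 to 1, of the picture: columns of its width, rows of its height, round what is visible of it).
- models.spot_point(camera, thing): "point" ([column, row] as shares, 0 to 1, of the picture: columns of its width, rows of its height: a listed point, or the origin of a listed thing).
The state is a dict: "time_s": time; "joint_positions": joint angles; "qvel": joint speeds; "tau": joint torques, N m; "position": TCP position; "tcp_rot": TCP orientation; "force": force on the tool from outside, world axes, zero at the start; "moment": the same for the moment, N m; "opening": opening from 0.0 (shut) to 1.0 (fully open).
Only numpy, scipy, OpenCV 4.12 (cv2) and the standard library are available. Lean on these libraries where they do the work, as an engineer would, in place of code of your own. Each camera call takes 0.05 s, during which the arm holds its last target. There are 200 camera calls.

TASK

Put the desk radio back together: first push its raised battery cover all the way down, then pick up the loose black knob, turn it so that its flat-sided hole matches the D-shaped brass shaft (white line over white line) and push it fully home on the shaft. Finish while still holding the knob pressed in against the shaft's spring, at least half of its travel: holding it in is what switches the radio on. Leave the other things on the desk where they are.

Things in the scene. Friction and masses are not known exactly. Their poses are not given: they have to be found in the camera images.
- radio: Desk radio: plum case 150 x 240 x 80 mm, long along its y, fixed. Aluminium top panel 80 mm above the desk. Origin: centre of its underside; x from its front (loudspeaker) to its back, z up. On the panel the battery cover is centred at (0, +50) mm and the shaft at (-5, -60) mm in x, y.
- cover_top (a point): Centre of the top face of the battery cover, a plum plate 46 x 72 mm with two thin ivory ribs in the radio's top panel. Axes as the radio's.
- battery_cover (a joint): How far the cover is pushed down, in m: 0 = standing 7 mm proud of the panel, 0.006 = fully down (dead stop, top 1 mm proud). It slides straight down, needs about 5 N and stays where it is left.
- shaft_tip (a point): Centre of the top end of the upright brass shaft, 22 mm above the panel when not pressed. 14 mm thick, one flat 2 mm from the axis, top 2.5 mm tapered. x axis: horizontal, from the axis out through the flat; the white line on the black disc at its foot (52 mm wide, 1.2 mm thick) points the same way. It stands at some angle and turns only stiffly (0.3 N m).
- shaft_push (a joint): How far the shaft is pushed down, in m: 0 = up, 0.006 = all the way in (dead stop). A spring pushes back: about 4 N to start, 1 N more per mm, 10 N at the bottom. It comes up again when released.
- knob_grip (a point): Middle of the loose black knob's grip bar, on the axis, 28 mm above its underside. It stands upright on the desk, hole down: round skirt 44 mm across, 18 mm high; on it a bar with flat sides, 40 mm long (x), 14 mm wide (y), 20 mm high. A white line on the bar runs to its +x end. Mass about 45 g. Fully home on the shaft this point lies 14 mm above the shaft's tip.
- knob_hole (a point): Mouth of the knob's D-shaped hole, at the centre of its underside: 14 mm deep, about 0.7 mm play all round the shaft, flat on the +x side (below the end with the white line), so the knob fits only with its x axis along the shaft's x axis. Axes as the knob's. Fully home it is 8 mm above the panel, 2 mm when pressed in all the way.
- knob_line (a point): Outer end of the white line on top of the knob's bar: on the knob's +x side, 19 mm from its axis and 38 mm above its underside. Axes as the knob's.
- tape_roll: Bystander: yellow roll of tape, 68 mm wide, 24 mm high; origin at the centre of its underside.
- mug: Bystander: blue mug, 80 mm wide, 92 mm high; origin at the centre of its underside.
- stapler: Bystander: blue stapler, 130 x 34 x 33 mm, long along its x; origin at the centre of its underside.
- calculator: Bystander: grey calculator, 140 x 80 x 16 mm, long along its x; origin at the centre of its underside.
- pen_cup: Bystander: red cup with pens, 76 mm wide, 150 mm high; origin at the centre of its underside.
Things that resemble listed ones, but are neither listed nor needed, are in the scene too. What is shaped like the part that bears knob_grip but orange, pink or turquoise is not meant.

How it is judged:
By the outcome, as a careful person would: the job done as asked, in the order asked, and still so for the second after the job is handed in, while the arm keeps its last pose, push and grip.
It also fails if it takes over 48 s, if anything falls off the work surface, if the arm or the gripper's body presses on something with over 40 N, if the wrist force passes 120 N, or if a joint passes its speed limit or range.

## Working session

There is one attempt and no reset: what is moved stays moved. The work goes in short steps, Python scripts to look and compute and a tool call to move; the robot and the scene stay as the last step left them, time stands still between calls to the robot, and variables do not carry over. Pictures are saved under pics/ and viewed, about 8 in all and at most 12, crops included, and the job is handed in when it is done.

Besides the shell and the picture viewer there is one more tool, called after "Call:" by a JSON object that holds its "op" and its "data". arm_command: Moves the arm, as the interface text tells. Shift numbers are shares of 0.08 m and turn numbers shares of 60 degrees, none past 1 either way. Its arguments: {"type":"object","properties":{"translation":{"type":"array"},"rotation":{"type":"array"},"grip":{"type":"array"}},"required":["translation","rotation","grip"]}

```bash
mkdir -p pics
cat > h.py <<'E'
import numpy as np, cv2
from rig import bot, eyes, models
W=np.array([512,384])
def cam(c):
    """R,t world->cam"""
    if 'rvec' in c: return cv2.Rodrigues(np.array(c['rvec'],float))[0], np.array(c['tvec'],float).ravel()
    s=c['state']; T=np.eye(4); T[:3,:3]=s['tcp_rot']; T[:3,3]=s['position']
    M=np.linalg.inv(T@np.array(c['hand_eye'])); return M[:3,:3],M[:3,3]
def shot(n):
    s=bot.read_state(); c=eyes.capture(n); c['state']=s; return c
def ray(c,px):
    R,t=cam(c); u=cv2.undistortPoints(np.array([[px]],float),np.array(c['mtx']),np.array(c['dist_coeffs'])).ravel()
    return -R.T@t, R.T@np.array([u[0],u[1],1.])
def onz(c,px,z):
    o,d=ray(c,px); return o+d*(z-o[2])/d[2]
def proj(c,P):
    R,t=cam(c); return cv2.projectPoints(np.array(P,float).reshape(-1,3),cv2.Rodrigues(R)[0],t,np.array(c['mtx']),np.array(c['dist_coeffs']))[0].reshape(-1,2)
E
python3 - <<'E'
from h import *
np.set_printoptions(precision=3,suppress=True)
for n in ['scene','side','wrist']:
    c=shot(n); cv2.imwrite(f'pics/{n}0.png',c['image'])
    R,t=cam(c); print(n,'pos',-R.T@t)
    for k in ['radio','cover_top','shaft_tip','knob_grip','knob_hole','knob_line','tape_roll','mug','stapler','calculator','pen_cup']:
        print(k,[(np.round(np.array(d['point'])*W,1).tolist(),round(d['conf'],2)) for d in models.spot_point(n,k)[:5]])
im=np.hstack([cv2.imread(f'pics/{n}0.png') for n in ['scene','side']])
cv2.imwrite('pics/a.png',np.vstack([cv2.resize(cv2.imread('pics/scene0.png'),(800,600))]))
print(bot.read_state())
E
```

```text
scene pos [ 1.417 -0.049  0.7  ]
radio [([252.3, 226.8], 0.74), ([154.7, 266.0], 0.31), ([338.4, 207.5], 0.28)]
cover_top [([268.6, 209.7], 0.52)]
shaft_tip []
knob_grip [([358.1, 190.9], 0.65), ([339.7, 198.9], 0.54), ([366.5, 207.8], 0.53), ([337.6, 185.5], 0.4)]
knob_hole [([335.1, 191.7], 0.64), ([337.7, 208.1], 0.52), ([361.7, 218.2], 0.51), ([361.8, 197.0], 0.45), ([153.9, 266.1], 0.42)]
knob_line [([347.2, 200.0], 0.7), ([356.2, 208.4], 0.7), ([337.8, 183.9], 0.66), ([366.3, 186.0], 0.54)]
tape_roll [([134.3, 226.4], 0.71)]
mug [([154.3, 267.9], 0.91)]
stapler [([172.0, 193.4], 0.7)]
calculator [([295.6, 185.9], 0.96)]
pen_cup [([341.7, 251.3], 0.63)]
side pos [0.472 0.881 0.78 ]
radio [([243.9, 230.3], 0.65)]
cover_top [([233.3, 214.8], 0.82), ([212.4, 165.9], 0.61)]
shaft_tip []
knob_grip [([301.8, 361.8], 0.91), ([237.5, 337.5], 0.84), ([243.1, 231.4], 0.71), ([318.8, 331.4], 0.68), ([278.7, 322.9], 0.64)]
knob_hole [([238.8, 347.7], 0.96), ([277.3, 330.4], 0.69), ([301.9, 368.6], 0.64), ([320.1, 340.7], 0.57)]
knob_line [([306.1, 368.2], 0.95), ([237.5, 328.3], 0.83), ([31
[... 247 characters left out ...]

pen_cup [([173.5, 300.3], 0.57)]
wrist pos [ 0.306 -0.55   0.385]
radio []
cover_top []
shaft_tip []
knob_grip []
knob_hole []
knob_line []
tape_roll []
mug []
stapler []
calculator []
pen_cup []
{'time_s': 1.8, 'joint_positions': array([-78.064,  30.225,  82.085,   0.001,  67.689, -10.227]), 'qvel': array([ 0.016, -0.007,  0.093, -0.067,  0.037, -0.006]), 'tau': array([  0.001, -44.   , -17.698,   0.064,   0.05 ,  -0.   ]), 'position': array([ 0.236, -0.579,  0.245]), 'tcp_rot': array([[-0.926,  0.   ,  0.377],
       [-0.377, -0.   , -0.926],
       [-0.   , -1.   ,  0.   ]]), 'force': array([ 0.332, -0.295,  0.454]), 'moment': array([ 0.008,  0.002, -0.024]), 'opening': 0.99630442630806}
```

View pics/a.png

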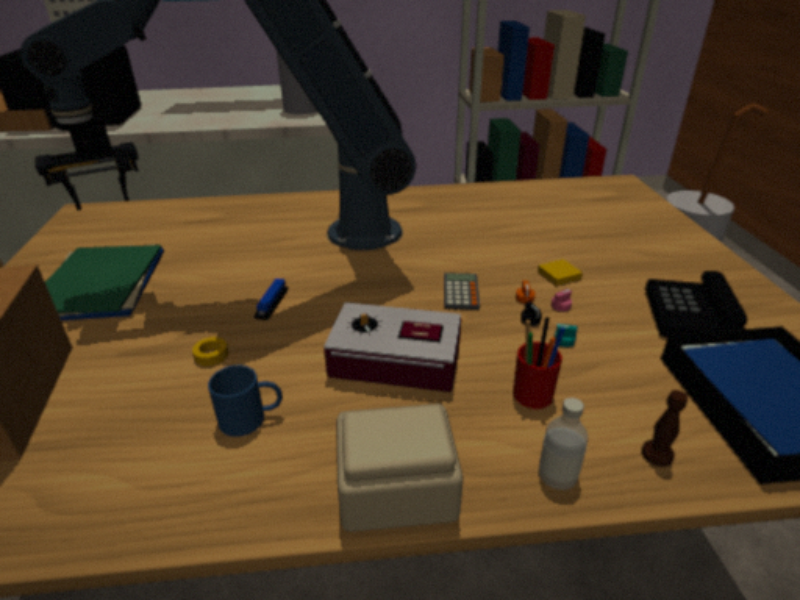

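View pics/side0.png

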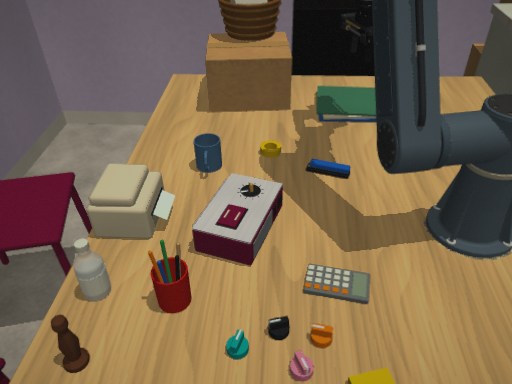

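Scene view (800 px wide): radio at (395,345). The black knob is at (531,313), with orange (526,292), pink (562,299) and turquoise (567,335) look-alikes around it. In the side view the black knob is at (278,327), orange (321,335), pink (302,365) and turquoise (237,344). The shaft is at (251,188) and the cover at (233,215). The black one is my choice.

Run:
```python
from h import *
np.set_printoptions(precision=4,suppress=True)
c=shot('scene'); d=shot('side')
def tri(p,q):
    A=[];b=[]
    for cc,px in((c,p),(d,q)):
        o,v=ray(cc,px); v/=np.linalg.norm(v); P=np.eye(3)-np.outer(v,v); A.append(P); b.append(P@o)
    x=np.linalg.lstsq(np.vstack(A),np.hstack(b),rcond=None)[0]; return x
print('grip',tri([339.7,198.9],[278.7,322.9]), 'line',tri([347.2,200],[269.7,322.3]),'line z.038', onz(c,[347.2,200],.038),onz(d,[269.7,322.3],.038))
print('grip z',onz(c,[339.7,198.9],.028),onz(d,[278.7,322.9],.028),'hole',onz(c,[337.7,208.1],0),onz(d,[277.3,330.4],0))
print('cover',tri([268.6,209.7],[233.3,214.8]),onz(d,[233.3,214.8],.087),onz(c,[268.6,209.7],.087))
print('disc',onz(d,[251,190],.0812),onz(c,[364*.64,325*.64],.0812))
a=cv2.resize(d['image'][290:384,220:345],None,fx=5,fy=5,interpolation=2)
b=cv2.resize(d['image'][165:265,185:295],None,fx=5,fy=5,interpolation=2)
cv2.imwrite('pics/b.png',np.vstack([cv2.resize(a,(550,380)),b])[:, :][:880])
cv2.imwrite('pics/b.png',cv2.resize(cv2.imread('pics/b.png'),(375,600)))
```

```text
grip [0.4749 0.3338 0.0242] line [0.4955 0.3471 0.0368] line z.038 [0.5014 0.3477 0.038 ] [0.4935 0.3447 0.038 ]
grip z [0.4783 0.3311 0.028 ] [0.4758 0.338  0.028 ] hole [0.4913 0.3237 0.    ] [0.4783 0.3359 0.    ]
cover [0.5905 0.0765 0.0847] [0.5913 0.0825 0.087 ] [0.5901 0.0748 0.087 ]
disc [ 0.5571 -0.0233  0.0812] [ 0.5612 -0.0287  0.0812]
```

View pics/b.png

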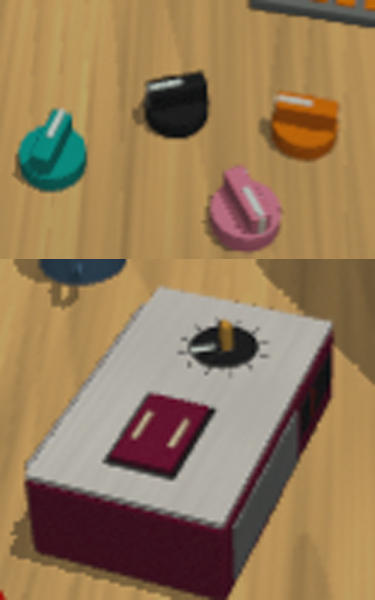

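Close crop: the upper part shows the black knob (line towards the left end), clearly separate from the turquoise, pink and orange ones. The lower part shows the shaft disc with its line pointing left, and the raised cover. Next I move over the radio.

Call:
{"op": "arm_command", "data": {"translation": [[-0.5,-0.3,-0.5],[-0.98,-0.6,-0.95],[-0.98,-0.6,-0.95]], "rotation": [[0,0,0],[0,0,0],[0,0,0]], "grip": [1,1,1]}}

```text
time_s: 2.2
position: [0.281, -0.4758, 0.2941]
tcp_rot: [[-0.925, 0.001, 0.379], [-0.379, 0.0, -0.925], [-0.001, -1.0, -0.0]]
force: [0.4, -0.3, -0.0]
opening: 0.81
```

Call:
{"op": "arm_command", "data": {"translation": [[-0.5,0,-0.5],[-0.98,0,-0.95],[-0.98,0,-0.95]], "rotation": [[0,0,0],[0,0,0],[0,0,0]], "grip": [1,1,1]}}

```text
time_s: 2.5
position: [0.3244, -0.3739, 0.2925]
tcp_rot: [[-0.925, -0.001, 0.381], [-0.381, 0.003, -0.925], [-0.001, -1.0, -0.003]]
force: [-0.2, 0.5, -0.3]
opening: 0.54
```

Call:
{"op": "arm_command", "data": {"translation": [[-0.5,0,-0.5],[-0.98,0,-0.95],[-0.98,0,-0.95]], "rotation": [[0,0,0],[0,0,0],[0,0,0]], "grip": [1,1,1]}}

```text
time_s: 2.8
position: [0.3682, -0.2751, 0.2924]
tcp_rot: [[-0.925, -0.001, 0.381], [-0.381, 0.002, -0.925], [-0.0, -1.0, -0.002]]
force: [-0.8, -0.2, -0.3]
opening: 0.269
```

Call:
{"op": "arm_command", "data": {"translation": [[-0.5,0,-0.5],[-0.98,0,-0.95],[-0.98,0,-0.95]], "rotation": [[0,0,0],[0,0,0],[0,0,0]], "grip": [1,1,1]}}

```text
time_s: 3.1
position: [0.4125, -0.1761, 0.2926]
tcp_rot: [[-0.924, 0.0, 0.381], [-0.381, 0.001, -0.924], [-0.001, -1.0, -0.001]]
force: [-0.6, -0.6, -0.3]
opening: 0.033
```

Call:
{"op": "arm_command", "data": {"translation": [[-0.5,0,-0.5],[-0.98,0,-0.95],[-0.98,0,-0.95]], "rotation": [[0,0,0],[0,0,0],[0,0,0]], "grip": [1,1,1]}}

```text
time_s: 3.4
position: [0.4572, -0.0768, 0.2927]
tcp_rot: [[-0.925, 0.001, 0.381], [-0.381, 0.0, -0.925], [-0.001, -1.0, 0.0]]
force: [-0.9, -0.2, -0.3]
opening: 0.002
```

Call:
{"op": "arm_command", "data": {"translation": [[-0.5,0,-0.5],[-0.98,0,-0.95],[-0.98,0,-0.95],[-0.98,0,-0.95]], "rotation": [[0,0,0],[0,0,0],[0,0,0],[0,0,0]], "grip": [1,1,1,1]}}

```text
time_s: 3.8
position: [0.5004, 0.0206, 0.2924]
tcp_rot: [[-0.925, 0.0, 0.379], [-0.379, -0.001, -0.925], [0.0, -1.0, 0.001]]
force: [-1.0, -0.3, -0.3]
opening: 0.005
```

```bash
cat > m.py <<'E'
from h import *
import sys
np.set_printoptions(precision=4,suppress=True)
tag=sys.argv[1]; Z={'radio':0,'cover_top':.087,'shaft_tip':.102,'knob_grip':.028,'knob_line':.038,'knob_hole':0,'pen_cup':0}
c=shot('wrist'); cv2.imwrite(f'pics/{tag}_raw.png',c['image'])
R,t=cam(c); print('cam',-R.T@t,'axis',R[2])
for k in Z:
    for d in models.spot_point('wrist',k)[:5]:
        p=np.array(d['point'])*W; print(k,round(d['conf'],2),p.round(1),onz(c,p,Z[k]))
cv2.imwrite(f'pics/{tag}.png',cv2.resize(c['image'],(800,600),interpolation=cv2.INTER_CUBIC))
import pickle; pickle.dump({k:np.array(v) if k!='state' else v for k,v in c.items()},open(f'pics/{tag}.pkl','wb'))
E
python3 m.py w1
```

```text
cam [0.5707 0.0499 0.4328] axis [-0.2569 -0.1085 -0.9603]
radio 0.88 [274.4 104.9] [0.5794 0.0296 0.    ]
radio 0.25 [37.4 95. ] [0.4641 0.3517 0.    ]
cover_top 0.74 [245.  74.] [0.5958 0.0771 0.087 ]
cover_top 0.63 [117.6 203.9] [0.3921 0.1699 0.087 ]
shaft_tip 0.52 [319.  144.8] [ 0.5565 -0.0297  0.102 ]
knob_grip 0.76 [37.6 93.9] [0.4726 0.3322 0.028 ]
knob_grip 0.75 [13.3 18.2] [0.553  0.3806 0.028 ]
knob_grip 0.56 [ 17.5 148.8] [0.3872 0.3454 0.028 ]
knob_grip 0.17 [466.1 229.9] [ 0.5228 -0.3147  0.028 ]
knob_line 0.93 [17.7 28.8] [0.5434 0.3648 0.038 ]
knob_line 0.71 [27.7 76.5] [0.4917 0.3418 0.038 ]
knob_line 0.68 [ 14.8 136.6] [0.4072 0.3446 0.038 ]
knob_line 0.54 [469.  230.1] [ 0.5254 -0.31    0.038 ]
knob_hole 0.97 [30.7 25.4] [0.5516 0.3787 0.    ]
knob_hole 0.76 [53.4 92.4] [0.4764 0.3303 0.    ]
knob_hole 0.73 [ 31.3 141.8] [0.3932 0.3477 0.    ]
```

View pics/w1.png

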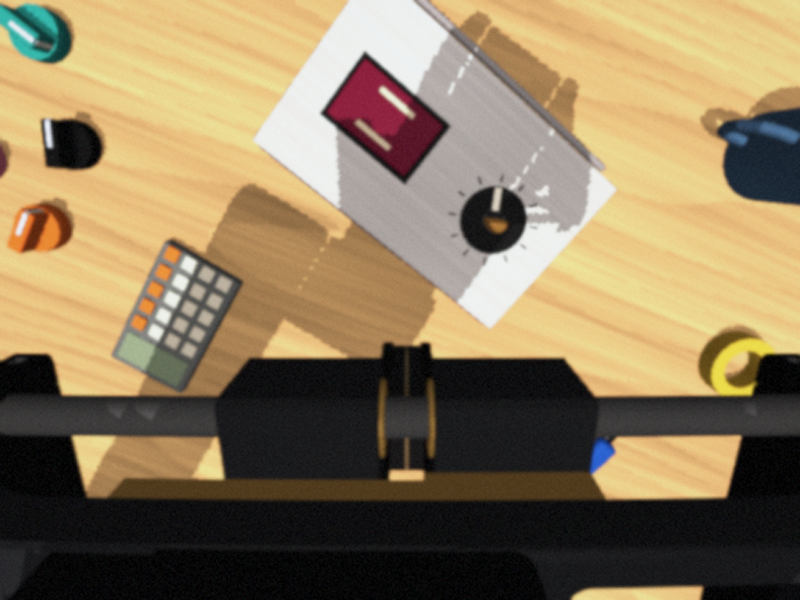

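Wrist view (800 px): raised cover at about (385,118); shaft disc at (493,219) with its white line pointing up to (497,190). The black knob is at (72,143) with its line at the left end (48,135), orange is at (40,228) and turquoise at (35,32).

Run:
```python
from h import *; import pickle
np.set_printoptions(precision=4,suppress=True)
c=pickle.load(open('pics/w1.pkl','rb'))
f=lambda p,z: onz(c,np.array(p)*.64,z)
co=np.array([f(p,.087) for p in [(365,53),(449,126),(405,182),(322,111)]]); print(co[:,:2],co.mean(0)[:2])
for a,b in((0,1),(1,2)): v=co[b]-co[a]; print(np.linalg.norm(v),np.degrees(np.arctan2(v[1],v[0])))
r=[f(p,.08)[:2] for p in [(255,140),(490,327),(616,188)]]; print(r)
v=r[1]-r[0]; print(np.linalg.norm(v),np.degrees(np.arctan2(v[1],v[0])))
s=f((493,219),.0812); l=f((497.5,188),.0812); i=f((496.5,209),.0812); v=l-s; print('disc',s,np.degrees(np.arctan2(v[1],v[0])),np.linalg.norm(v)); v=l-i; print(np.degrees(np.arctan2(v[1],v[0])))
st=bot.read_state(); R=st['tcp_rot']; print(R.T@(np.array([co.mean(0)[0],co.mean(0)[1],.130])-st['position'])/.08)
```

```text
[[0.6291 0.1035]
 [0.6074 0.0305]
 [0.5591 0.0449]
 [0.5823 0.1183]] [0.5945 0.0743]
0.07616294424573024 -106.5861273925374
0.05040281026737392 163.48303116989908
[array([0.5449, 0.159 ]), array([ 0.4778, -0.0645]), array([ 0.6164, -0.1057])]
0.2333065081316422 -106.70891758780144
disc [ 0.5591 -0.0284  0.0812] 16.921000174389317 0.023441398961175888
22.632478865515345
[-1.3591  2.0328 -0.1844]
```

Call:
{"op": "arm_command", "data": {"translation": [[-0.3,0.5,0],[-0.68,1,-0.09],[-0.68,1,-0.09]], "rotation": [[0,0,0],[0,0,0],[0,0,0]], "grip": [1,1,1]}}

```text
time_s: 4.5
position: [0.5462, 0.0489, 0.2063]
tcp_rot: [[-0.926, -0.01, 0.377], [-0.378, 0.002, -0.926], [0.009, -1.0, -0.006]]
force: [-1.4, -0.7, -0.6]
opening: 0.005
```

Call:
{"op": "arm_command", "data": {"translation": [[-0.4,0.5,0],[-0.68,1,-0.09],[-0.68,1,-0.09],[-0.68,1,-0.09]], "rotation": [[0,0,0],[0,0,0],[0,0,0],[0,0,0]], "grip": [1,1,1,1]}}

```text
time_s: 4.9
position: [0.5939, 0.075, 0.1322]
tcp_rot: [[-0.926, -0.003, 0.378], [-0.378, -0.0, -0.926], [0.003, -1.0, -0.001]]
force: [0.5, 0.3, -1.2]
opening: 0.004
```

Call:
{"op": "arm_command", "data": {"translation": [[0,0.15,0],[0,0.2,0],[0,0.24,0],[0,0.26,0],[0,0.28,0]], "rotation": [[0,0,0],[0,0,0],[0,0,0],[0,0,0],[0,0,0]], "grip": [1,1,1,1,1]}}

```text
time_s: 5.4
position: [0.595, 0.0751, 0.1109]
tcp_rot: [[-0.926, 0.001, 0.377], [-0.377, -0.0, -0.926], [-0.001, -1.0, 0.001]]
force: [0.6, 0.4, -0.3]
opening: 0.004
```

Call:
{"op": "arm_command", "data": {"translation": [[0,0.02,0],[0,0.04,0],[0,0.05,0],[0,0.05,0]], "rotation": [[0,0,0],[0,0,0],[0,0,0],[0,0,0]], "grip": [1,1,1,1]}}

```text
time_s: 5.8
position: [0.5949, 0.0753, 0.1066]
tcp_rot: [[-0.926, 0.0, 0.377], [-0.377, -0.0, -0.926], [-0.0, -1.0, 0.0]]
force: [-1.4, 0.2, 3.6]
opening: 0.009
```

Call:
{"op": "arm_command", "data": {"translation": [[0,0.015,0],[0,0.03,0],[0,0.03,0]], "rotation": [[0,0,0],[0,0,0],[0,0,0]], "grip": [1,1,1]}}

```text
time_s: 6.1
position: [0.5949, 0.0753, 0.1039]
tcp_rot: [[-0.926, 0.0, 0.377], [-0.377, -0.0, -0.926], [-0.0, -1.0, 0.0]]
force: [-0.7, -1.0, 4.3]
opening: -0.001
```

Call:
{"op": "arm_command", "data": {"translation": [[0,0.015,0],[0,0.025,0],[0,0.025,0]], "rotation": [[0,0,0],[0,0,0],[0,0,0]], "grip": [1,1,1]}}

```text
time_s: 6.4
position: [0.5949, 0.0753, 0.1033]
tcp_rot: [[-0.926, 0.001, 0.377], [-0.377, -0.0, -0.926], [-0.001, -1.0, 0.0]]
force: [-3.2, -0.5, 14.3]
opening: 0.006
```

The cover hit its stop: tip at z = 0.0813 and force up to 14 N. Next, the knob.

Call:
{"op": "arm_command", "data": {"translation": [[0,-0.5,0],[0.05,-0.9,-0.3],[0.17,-1,-0.89],[0.17,-1,-0.89]], "rotation": [[0,0,0],[0,0,0],[0,0,0],[0,0,0]], "grip": [1,1,-1,-1]}}

```text
time_s: 6.8
position: [0.552, 0.1399, 0.1827]
tcp_rot: [[-0.925, -0.002, 0.381], [-0.381, 0.002, -0.925], [0.001, -1.0, -0.002]]
force: [-0.7, -0.4, 0.3]
opening: 0.117
```

Call:
{"op": "arm_command", "data": {"translation": [[0.1,-0.25,-0.5],[0.17,-0.45,-0.89]], "rotation": [[0,0,0],[0,0,0]], "grip": [-1,-1]}}

```text
time_s: 7.0
position: [0.5146, 0.1977, 0.2171]
tcp_rot: [[-0.926, -0.002, 0.376], [-0.376, 0.0, -0.926], [0.002, -1.0, -0.001]]
force: [0.1, 0.1, -0.0]
opening: 0.283
```

Call:
{"op": "arm_command", "data": {"translation": [[0.1,0,-0.5],[0.17,0,-0.89]], "rotation": [[0,0,0],[0,0,0]], "grip": [-1,-1]}}

```text
time_s: 7.2
position: [0.4752, 0.259, 0.2175]
tcp_rot: [[-0.926, -0.001, 0.377], [-0.377, 0.0, -0.926], [0.0, -1.0, -0.001]]
force: [0.8, -0.2, -0.1]
opening: 0.466
```

Call:
{"op": "arm_command", "data": {"translation": [[0.1,0,-0.5],[0.17,0,-0.89],[0.17,0,-0.89],[0.17,0,-0.89]], "rotation": [[0,0,0],[0,0,0],[0,0,0],[0,0,0]], "grip": [-1,-1,-1,-1]}}

```text
time_s: 7.6
position: [0.4366, 0.3188, 0.217]
tcp_rot: [[-0.925, -0.001, 0.379], [-0.379, -0.001, -0.925], [0.001, -1.0, 0.001]]
force: [0.3, -0.3, 0.1]
opening: 0.831
```

```bash
python3 m.py w2
```

```text
cam [0.5071 0.348  0.3574] axis [-0.2579 -0.1079 -0.9601]
knob_grip 0.7 [246.9  49.5] [0.5538 0.3811 0.028 ]
knob_grip 0.6 [261.  138.4] [0.4743 0.3324 0.028 ]
knob_grip 0.56 [219.7 198.9] [0.3894 0.3507 0.028 ]
knob_line 0.9 [259.5  60.3] [0.5478 0.3644 0.038 ]
knob_line 0.89 [258.8 118.1] [0.4943 0.3432 0.038 ]
knob_line 0.78 [158.6 150.6] [0.4201 0.4326 0.038 ]
knob_line 0.65 [228.7 194.5] [0.402  0.3429 0.038 ]
knob_hole 0.93 [249.5  55.9] [0.5526 0.3786 0.    ]
knob_hole 0.91 [225.  190.7] [0.3924 0.3484 0.    ]
knob_hole 0.81 [181.1 143.5] [0.4286 0.4195 0.    ]
knob_hole 0.76 [254.3 133.1] [0.4743 0.341  0.    ]
```

View pics/w2.png

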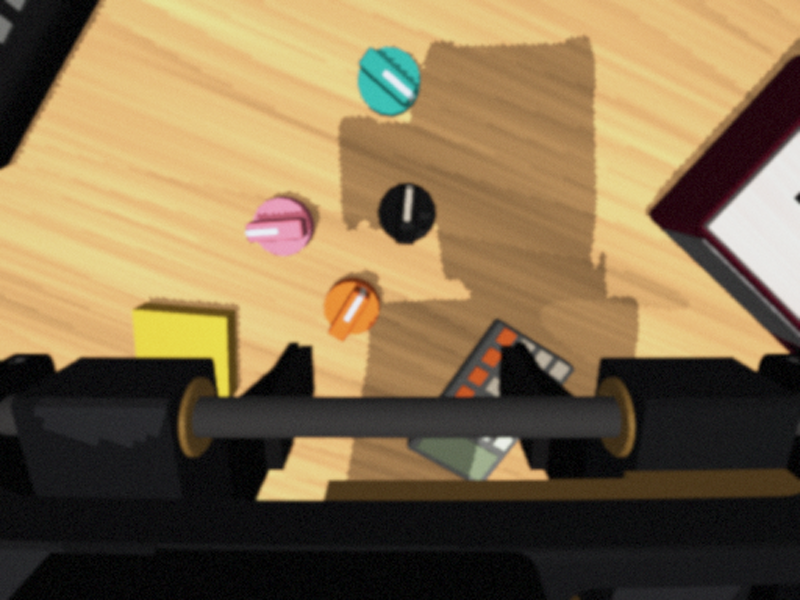

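Wrist view (800 px): black knob skirt centred at (407,213), white line from (406,221) out to (409,186). Pink is at (280,227), orange at (350,305) and turquoise at (390,80), all well clear of the jaws.

Run:
```python
from h import *; import pickle
np.set_printoptions(precision=4,suppress=True)
c=pickle.load(open('pics/w2.pkl','rb')); im=c['image']
g=im.max(2); m=(g[100:175,230:295]<45).astype(np.uint8)
n,l,s,cen=cv2.connectedComponentsWithStats(m); k=1+np.argmax(s[1:,4]); print(s[k],cen[k]+[230,100])
# white line
sub=im[100:175,230:295].min(2); hull=cv2.convexHull(np.argwhere(l==k)[:,::-1].astype(np.int32)); hm=np.zeros_like(m); cv2.fillConvexPoly(hm,hull,1)
hm=cv2.erode(hm,np.ones((3,3)))
w=np.argwhere((sub>90)&(hm>0))[:,::-1]+[230,100]; print(len(w),w.min(0),w.max(0))
P=np.array([onz(c,p,.038)[:2] for p in w]); mu=P.mean(0); u,sv,vt=np.linalg.svd(P-mu); d=vt[0]*np.sign(vt[0][0]); t=(P-mu)@d
print('line mean',mu,'dir',np.degrees(np.arctan2(d[1],d[0])),'ends',mu+d*t.min(),mu+d*t.max())
(ex,ey),r=cv2.minEnclosingCircle(hull); print('circ',ex+230,ey+100,r,onz(c,[ex+230,ey+100],.015))
```

```text
[ 13  18  35  37 810] [259.7753 136.8272]
103 [258 119] [263 141]
line mean [0.483  0.3364] dir 17.392657450121433 ends [0.4721 0.333 ] [0.4945 0.34  ]
circ 259.5461540222168 136.08461380004883 18.263071060180664 [0.4748 0.3344 0.015 ]
```

Call:
{"op": "arm_command", "data": {"translation": [[-0.3,0.5,0],[-0.52,1,0],[-0.52,1,0]], "rotation": [[0,0.08,0],[0,0.08,0],[0,0.08,0]], "grip": [-1,-1,-1]}}

```text
time_s: 8.3
position: [0.4744, 0.3329, 0.1317]
tcp_rot: [[-0.955, -0.009, 0.297], [-0.297, -0.004, -0.955], [0.01, -1.0, 0.001]]
force: [-1.1, -0.2, -0.1]
opening: 1.002
```

Call:
{"op": "arm_command", "data": {"translation": [[0,0.5,0],[0,0.9,0],[0,0.9,0],[0,0.9,0]], "rotation": [[0,0,0],[0,0,0],[0,0,0],[0,0,0]], "grip": [-1,-1,-1,-1]}}

```text
time_s: 8.7
position: [0.4756, 0.3343, 0.0671]
tcp_rot: [[-0.954, 0.0, 0.298], [-0.298, 0.0, -0.954], [-0.0, -1.0, -0.0]]
force: [0.4, -0.6, 0.2]
opening: 1.003
```

```bash
python3 m.py w3|egrep 'cam|knob'; python3 -c "
from h import *
s=bot.read_state();R=s['tcp_rot'];print(s['position'],R,R.T@(np.array([.475,.3342,.0425])-s['position'])/.08, s['opening'])"
```

```text
cam [0.5482 0.3571 0.2075] axis [-0.265  -0.0845 -0.9605]
knob_grip 0.91 [210.3 322. ] [0.3891 0.3458 0.028 ]
knob_grip 0.78 [224.5  80.8] [0.5553 0.3807 0.028 ]
knob_grip 0.73 [259.2 229.2] [0.4719 0.3334 0.028 ]
knob_grip 0.68 [121.9 245.9] [0.4317 0.4196 0.028 ]
knob_line 0.85 [250.4 101.1] [0.5488 0.3626 0.038 ]
knob_line 0.85 [214.  313.4] [0.4058 0.3458 0.038 ]
knob_line 0.61 [257.3 202.4] [0.4929 0.3412 0.038 ]
knob_hole 0.95 [216.9 296.2] [0.3914 0.3453 0.    ]
knob_hole 0.84 [140.1 231.6] [0.4302 0.4178 0.    ]
knob_hole 0.78 [259.3 211.3] [0.4742 0.3341 0.    ]
knob_hole 0.75 [229.8  86.3] [0.5541 0.38   0.    ]
[0.47590607 0.33451159 0.06683422] [[-9.54426128e-01  1.63298823e-03  2.98442791e-01]
 [-2.98441920e-01  7.58805256e-04 -9.54427496e-01]
 [-1.78502883e-03 -9.99998379e-01 -2.36871419e-04]] [0.01251503 0.30415583 0.00040931] 1.0008731011648764
```

View pics/w3.png

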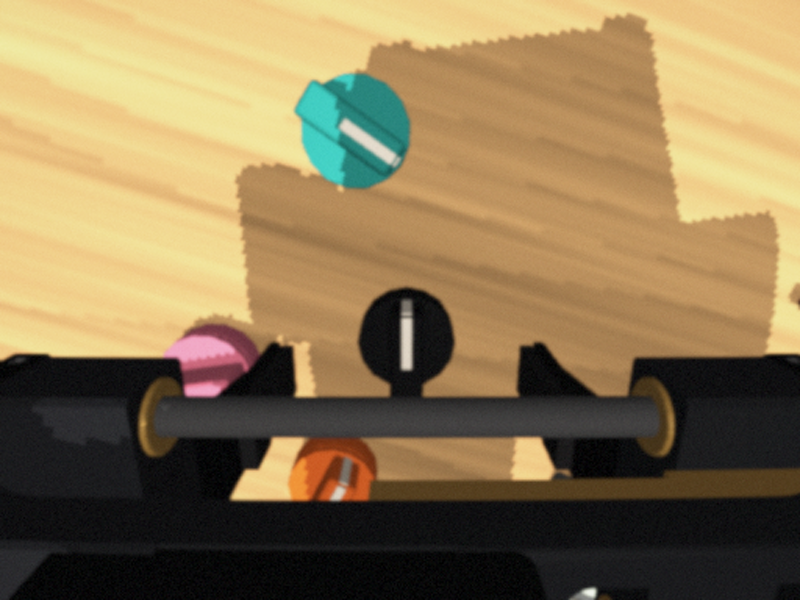

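The knob is centred between the open fingers, its line vertical in the image at column 406, so it lies along the tool. Pink at (215,365) is just outside the left finger and clear. Descend and grasp.

Call:
{"op": "arm_command", "data": {"translation": [[0,0.15,0],[0,0.3,0],[0,0.3,0],[0,0.3,0]], "rotation": [[0,0,0],[0,0,0],[0,0,0],[0,0,0]], "grip": [-1,-1,-1,1]}}

```text
time_s: 9.5
position: [0.4748, 0.334, 0.0406]
tcp_rot: [[-0.954, -0.002, 0.298], [-0.298, -0.001, -0.954], [0.002, -1.0, 0.0]]
force: [1.2, 0.0, 0.3]
opening: 0.964
```

Call:
{"op": "arm_command", "data": {"translation": [[0,0,0],[0,0,0],[0,0,0],[0,0,0],[0,0,0]], "rotation": [[0,0,0],[0,0,0],[0,0,0],[0,0,0],[0,0,0]], "grip": [1,1,1,1,1]}}

```text
time_s: 10.0
position: [0.4755, 0.3343, 0.042]
tcp_rot: [[-0.954, 0.0, 0.298], [-0.298, 0.0, -0.954], [-0.0, -1.0, -0.0]]
force: [-0.5, 0.1, -0.6]
opening: 0.539
```

Call:
{"op": "arm_command", "data": {"translation": [[0,0,0],[0,0,0],[0,0,0],[0,0,0],[0,0,0]], "rotation": [[0,0,0],[0,0,0],[0,0,0],[0,0,0],[0,0,0]], "grip": [1,1,1,1,1]}}

```text
time_s: 10.5
position: [0.4754, 0.3343, 0.0418]
tcp_rot: [[-0.954, -0.0, 0.298], [-0.298, -0.0, -0.954], [0.0, -1.0, -0.0]]
force: [-1.1, -0.6, 0.5]
opening: 0.156
```

Call:
{"op": "arm_command", "data": {"translation": [[0,0,0],[0,-0.5,0],[0,-1,0],[0,-1,0.3]], "rotation": [[0,0,0],[0,0,0],[0,0,0],[0,0,0]], "grip": [1,1,1,1]}}

```text
time_s: 10.9
position: [0.4855, 0.3146, 0.1267]
tcp_rot: [[-0.953, 0.01, 0.302], [-0.301, 0.005, -0.953], [-0.011, -1.0, -0.002]]
force: [1.5, 0.5, -0.7]
opening: 0.158
```

Call:
{"op": "arm_command", "data": {"translation": [[0.1,-0.5,0.5],[0.2,-1,0.95]], "rotation": [[0,0,0],[0,0,0]], "grip": [1,1]}}

```text
time_s: 11.1
position: [0.4885, 0.2409, 0.1932]
tcp_rot: [[-0.954, -0.003, 0.3], [-0.3, -0.001, -0.954], [0.003, -1.0, -0.0]]
force: [1.0, -0.2, -0.6]
opening: 0.155
```

Call:
{"op": "arm_command", "data": {"translation": [[0.1,-0.3,0.5],[0.2,-0.4,0.95]], "rotation": [[0,0,0],[0,0,0]], "grip": [1,1]}}

```text
time_s: 11.3
position: [0.4984, 0.1633, 0.2283]
tcp_rot: [[-0.954, 0.006, 0.299], [-0.299, 0.0, -0.954], [-0.006, -1.0, 0.001]]
force: [0.2, 0.1, -0.6]
opening: 0.157
```

Call:
{"op": "arm_command", "data": {"translation": [[0.1,0,0.5],[0.2,0,0.95]], "rotation": [[0,0,0],[0,0,0]], "grip": [1,1]}}

```text
time_s: 11.5
position: [0.5043, 0.0856, 0.2261]
tcp_rot: [[-0.954, 0.002, 0.298], [-0.298, -0.0, -0.954], [-0.001, -1.0, 0.001]]
force: [0.5, -0.1, -0.3]
opening: 0.154
```

Call:
{"op": "arm_command", "data": {"translation": [[0.1,0,0.5],[0.2,0,0.95]], "rotation": [[0,0,0],[0,0,0]], "grip": [1,1]}}

```text
time_s: 11.7
position: [0.5115, 0.0082, 0.2255]
tcp_rot: [[-0.955, 0.0, 0.298], [-0.298, -0.0, -0.955], [-0.0, -1.0, 0.0]]
force: [-0.4, 1.0, -0.5]
opening: 0.154
```

Call:
{"op": "arm_command", "data": {"translation": [[0.1,0,0.3],[0.2,0,0.5],[0.2,0,0.5],[0.2,0,0.5],[0.2,0,0.5]], "rotation": [[0,0,0],[0,0,0],[0,0,0],[0,0,0],[0,0,0]], "grip": [1,1,1,1,1]}}

```text
time_s: 12.2
position: [0.508, -0.0321, 0.2253]
tcp_rot: [[-0.954, -0.0, 0.299], [-0.299, 0.0, -0.954], [0.0, -1.0, -0.001]]
force: [0.2, 0.2, -0.3]
opening: 0.158
```

```bash
python3 m.py w4|egrep 'cam|knob|shaft|cover'
```

```text
cam [ 0.5807 -0.0092  0.3657] axis [-0.2656 -0.0845 -0.9604]
cover_top 0.97 [174.5  62.4] [0.5933 0.0743 0.087 ]
shaft_tip 0.67 [271.4 137. ] [ 0.5576 -0.0277  0.102 ]
knob_grip 0.88 [258.3 244.3] [ 0.4167 -0.0591  0.028 ]
knob_line 0.81 [257.2 216.9] [ 0.456  -0.0454  0.038 ]
knob_line 0.43 [258.5 242.9] [ 0.4234 -0.0573  0.038 ]
knob_hole 0.56 [257.9 221. ] [ 0.4362 -0.0523  0.    ]
```

View pics/w4.png

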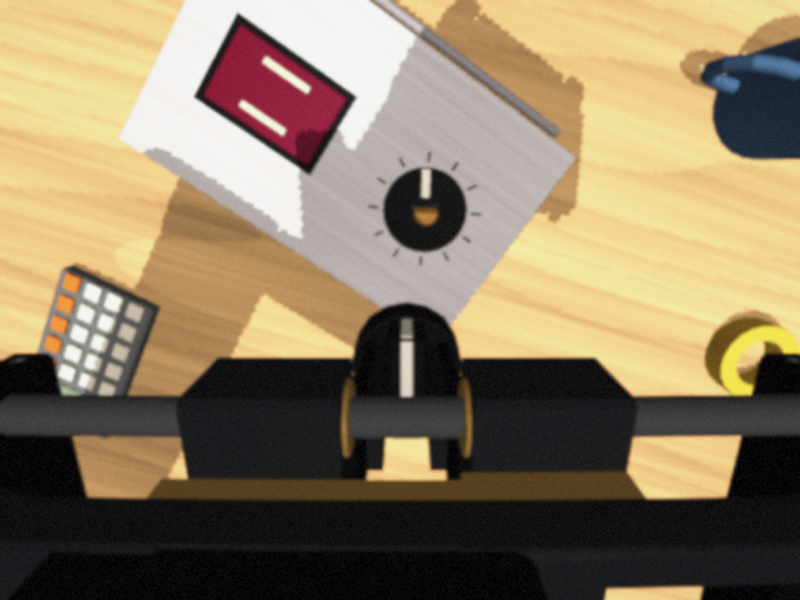

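Wrist view (800 px): the cover is now flush. Shaft disc at (425,209) with its line pointing up at column 426. The held knob's line is vertical at column 407, rows 318–397.

Run:
```python
from h import *; import pickle
np.set_printoptions(precision=4,suppress=True)
c=pickle.load(open('pics/w4.pkl','rb')); im=c['image']; s=c['state']; R=s['tcp_rot']; p=s['position']
def fit(x0,y0,x1,y1,z,thr=100):
    sub=im[y0:y1,x0:x1].min(2).astype(float); w=np.argwhere(sub>thr)[:,::-1]+[x0,y0]; print('n',len(w),w.min(0),w.max(0))
    P=np.array([onz(c,q,z) for q in w]); mu=P.mean(0); d=np.linalg.svd((P-mu)[:,:2])[2][0]; d*=np.sign(d[0]); t=(P-mu)[:,:2]@d
    a,b=mu[:2]+d*t.min(),mu[:2]+d*t.max(); print('yaw',np.degrees(np.arctan2(d[1],d[0])),'ends',a,b); return d,mu,b
d,mu,b=fit(264,104,282,128,.0812)
# disc edge ellipse
g=im.max(2)[90:175,235:310]; m=(g<70).astype(np.uint8); n,l,st,cen=cv2.connectedComponentsWithStats(m); k=l[134-90,258-235] or 1+np.argmax(st[1:,4]); print(st[k])
cnt=cv2.findContours((l==k).astype(np.uint8),0,1)[0][0]; h=cv2.convexHull(cnt); e=cv2.fitEllipse(h); ec=np.array(e[0])+[235,90]; print('disc',ec,e[1],onz(c,ec,.0812))
kz=p[2]-.0418+.038
d2,mu2,b2=fit(254,203,267,256,kz)
# knob skirt: axis estimate from line end
print('axis est',b2-19.0e-3*d2,'tool-frame',R.T@(np.r_[b2-.019*d2,kz]-p),'TCP yaw',np.degrees(np.arctan2(-R[1,0],-R[0,0])))
# crown of tip
for x,y in[(425,215)]: print('tip front',onz(c,[x*.64,y*.64],.102))
# predicted knob line px if axis at TCP and shaft pred
ax=R[:,0]
print(proj(c,[p+[0,0,kz-p[2]]-ax*.02, p+[0,0,kz-p[2]]+0*ax])/.64)
```

```text
n 205 [264 104] [281 126]
yaw 15.140861762278812 ends [ 0.5657 -0.0261] [ 0.5857 -0.0206]
[  11   18   52   53 1813]
disc [271.4188 133.6989] (51.30588150024414, 52.16141891479492) [ 0.5588 -0.0281  0.0812]
n 377 [256 205] [264 253]
yaw 17.633744349728453 ends [ 0.5059 -0.033 ] [ 0.5326 -0.0245]
axis est [ 0.5145 -0.0303] tool-frame [-0.0067  0.0038  0.0001] TCP yaw 17.404513472772166
tip front [ 0.5572 -0.0283  0.102 ]
[[405.8345 336.2942]
 [405.7905 389.3769]]
```

Call:
{"op": "arm_command", "data": {"translation": [[0,0.4,0.1],[-0.06,0.91,0.15],[-0.06,0.91,0.15],[-0.06,0.91,0.15]], "rotation": [[0,0,0],[0,0,0],[0,0,0],[0,0,0]], "grip": [1,1,1,1]}}

```text
time_s: 13.0
position: [0.5159, -0.0428, 0.1523]
tcp_rot: [[-0.954, -0.002, 0.298], [-0.298, 0.001, -0.954], [0.002, -1.0, -0.001]]
force: [0.1, 0.3, 0.2]
opening: 0.159
```

```bash
python3 m.py w5|egrep 'cam|knob|shaft|cover'; python3 -c "
from h import *
s=bot.read_state();print(s['position'])
a=cv2.imread('pics/w5_raw.png')[90:270,150:370]; cv2.imwrite('pics/w5c.png',cv2.resize(a,(733,600),interpolation=2))"
```

```text
cam [ 0.5889 -0.02    0.2925] axis [-0.2676 -0.084  -0.9599]
cover_top 0.67 [126.2  52.3] [0.5946 0.0735 0.087 ]
cover_top 0.67 [208.3  95.9] [0.5839 0.015  0.087 ]
shaft_tip 0.72 [258.5 154.6] [ 0.5583 -0.0287  0.102 ]
knob_line 0.9 [257.5 219.1] [ 0.4894 -0.0489  0.038 ]
knob_hole 0.95 [261.3 223.1] [ 0.4713 -0.0586  0.    ]
[ 0.51681322 -0.0430365   0.15363778]
```

View pics/w5c.png

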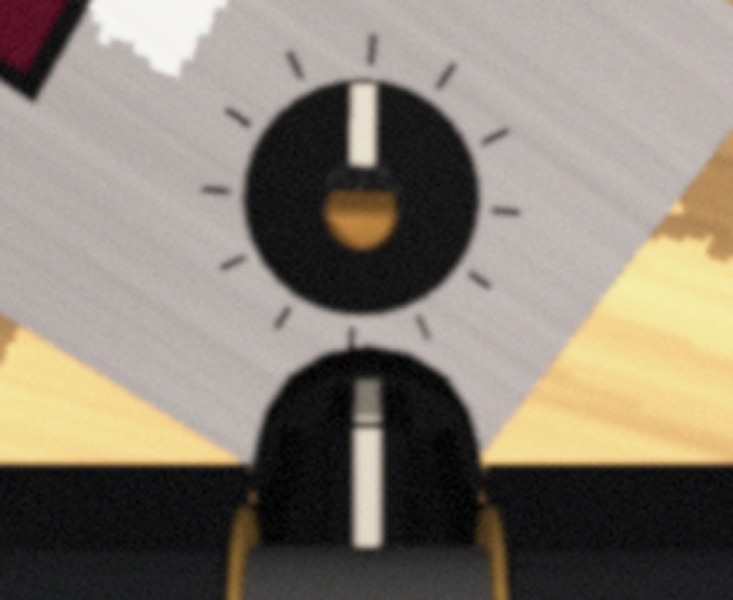

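Crop: disc centre at (362,196) with its line vertical at column 363, and the knob line at column 368, so the orientations nearly match. Skirt front edge at (367,348); top front edge of the bar at row 424.

Run:
```python
from h import *; import pickle
np.set_printoptions(precision=4,suppress=True)
c=pickle.load(open('pics/w5.pkl','rb')); im=c['image']; s=c['state']; R=s['tcp_rot']; p=s['position']; sc=733/220
px=lambda x,y: np.array([x/sc+150,y/(600/180)+90])
T=lambda P: (R.T@(P-p))*1000
yaw=lambda v: np.degrees(np.arctan2(v[1],v[0]))
print('p',p,'toolyaw',yaw(-R[:,0]))
g=im.max(2)[100:196,215:305]; m=(g<75).astype(np.uint8); n,l,st,cen=cv2.connectedComponentsWithStats(m); k=l[45,20]; print(st[k])
h=cv2.convexHull(cv2.findContours((l==k).astype(np.uint8),0,1)[0][0]); e=cv2.fitEllipse(h); ec=np.array(e[0])+[215,100]
D=onz(c,ec,.0812); print('disc',ec,e[1],D,T(D), 'eye',onz(c,px(362,196),.0812))
def line(x0,x1,y0,y1,z):
    a=[px(*q) for q in((x0,y0),(x1,y1))]; x0_,y0_=np.floor(a[0]).astype(int); x1_,y1_=np.ceil(a[1]).astype(int)
    sub=im[y0_:y1_,x0_:x1_].min(2).astype(float); w=np.clip(sub-80,0,None); xs=np.arange(x0_,x1_)
    P=[onz(c,[(r*xs).sum()/r.sum(),y0_+i],z) for i,r in enumerate(w)]; P=np.array(P); f=np.polyfit(np.array([T(q)[0] for q in P]),np.array([T(q)[2] for q in P]),1)
    print('ends tool',T(P[0]),T(P[-1]),'slope deg rel tool x',np.degrees(np.arctan(f[0])),'yaw',yaw((P[0]-P[-1])))
line(345,381,95,155,.0812)
kz=p[2]-.0418
line(348,388,432,540,kz+.038)
print('bar end',T(onz(c,px(368,424),kz+.038)),'line bottom front',T(onz(c,px(368,380),kz+.018)),'skirt front',T(onz(c,px(367,348),kz)))
print('skirt sides', T(onz(c,px(257,460),kz)),T(onz(c,px(480,460),kz)))
```

```text
p [ 0.5159 -0.0428  0.1523] toolyaw 17.36109998616973
[   9   15   69   69 3219]
disc [257.9935 148.7452] (69.08990478515625, 69.11441802978516) [ 0.5589 -0.028   0.0812] [-45.597   70.9773  -1.2089] eye [ 0.559  -0.0285  0.0812]
ends tool [-67.4253  70.9343  -0.7883] [-54.7923  70.9591  -0.9334] slope deg rel tool x -1.1336410230810459 yaw 16.702863189994964
ends tool [-17.8655   3.7653   0.0522] [1.1022 3.802  0.0769] slope deg rel tool x 0.07121207848126825 yaw 17.435623195481405
bar end [-18.8939   3.7628   0.3834] line bottom front [-19.3963  23.7618   0.4528] skirt front [-19.8304  41.7612   0.3184]
skirt sides [  4.1106  41.8395 -22.0968] [ 4.0732 41.7748 23.4038]
```

Run:
```python
from h import *; import pickle
np.set_printoptions(precision=2,suppress=True)
c=pickle.load(open('pics/w5.pkl','rb')); s=c['state']; R=s['tcp_rot']; p=s['position']; sc=733/220
px=lambda x,y: np.array([x/sc+150,y/(600/180)+90])
T=lambda P: (R.T@(P-p))*1000
for n,x,y,z in [('arc back top',362,250,.102),('arc back shoulder',362,250,.0995),('flat/top boundary',362,210,.102),('flat start',362,190,.0995),('left',325,212,.0995),('right',398,212,.0995)]: print(n,T(onz(c,px(x,y),z)))
# where a model shaft at disc centre would appear
D=p+R@np.array([-45.6,0,-1.0])/1000; u=-R[:,0]
for a,z in((-.007,.0995),(-.006,.102),(.002,.0995),(.002,.102),(.002,.0812)):
    q=D+u*a; q[2]=z; r=proj(c,q)[0]; print(a,z,(r-[150,90])*3.333)
```

```text
arc back top [-37.74  50.19  -0.68]
arc back shoulder [-37.24  52.69  -0.69]
flat/top boundary [-45.79  50.18  -0.68]
flat start [-49.4   52.67  -0.69]
left [-44.99  52.69  -8.11]
right [-45.    52.67   6.54]
-0.007 0.0995 [360.96 242.87]
-0.006 0.102 [360.89 240.35]
0.002 0.0995 [360.93 198.5 ]
0.002 0.102 [360.87 200.39]
0.002 0.0812 [361.35 186.  ]
```

Run:
```python
from h import *
np.set_printoptions(precision=4,suppress=True)
for _ in range(2):
    c=shot('wrist'); im=c['image']; s=c['state']; R=s['tcp_rot']; p=s['position']
    T=lambda P: (R.T@(P-p))*1000
    g=im.max(2)[100:196,215:305]; m=(g<75).astype(np.uint8); n,l,st,cen=cv2.connectedComponentsWithStats(m); k=l[45,20]
    h=cv2.convexHull(cv2.findContours((l==k).astype(np.uint8),0,1)[0][0]); e=cv2.fitEllipse(h); ec=np.array(e[0])+[215,100]
    D=onz(c,ec,.0812); print(p,'disc',ec,e[1],D,T(D))
```

```text
[ 0.5168 -0.043   0.1536] disc [257.0592 149.8354] (68.44091033935547, 68.6894302368164) [ 0.5589 -0.028   0.0812] [-44.5736  72.5145  -1.9029]
[ 0.5167 -0.043   0.1534] disc [257.1994 149.6849] (68.56378173828125, 68.69214630126953) [ 0.5589 -0.028   0.0812] [-44.7218  72.2604  -1.7979]
```

Call:
{"op": "arm_command", "data": {"translation": [[-0.3,0,-0.01],[-0.57,0,-0.02],[-0.57,0,-0.02],[-0.57,0,-0.02],[-0.57,0,-0.02]], "rotation": [[0,0.012,0],[0,0.012,0],[0,0.012,0],[0,0.012,0],[0,0.012,0]], "grip": [1,1,1,1,1]}}

```text
time_s: 14.0
position: [0.558, -0.0278, 0.1522]
tcp_rot: [[-0.958, -0.002, 0.286], [-0.286, 0.0, -0.958], [0.002, -1.0, -0.001]]
force: [-0.3, 0.3, 0.1]
opening: 0.156
```

Call:
{"op": "arm_command", "data": {"translation": [[0,0.03,0],[0,0.06,0],[0,0.08,0],[0,0.09,0],[0,0.09,0]], "rotation": [[0,0,0],[0,0,0],[0,0,0],[0,0,0],[0,0,0]], "grip": [1,1,1,1,1]}}

```text
time_s: 14.5
position: [0.5593, -0.0279, 0.1451]
tcp_rot: [[-0.958, -0.0, 0.286], [-0.286, 0.0, -0.958], [0.0, -1.0, -0.0]]
force: [0.7, 0.4, -1.2]
opening: 0.154
```

Call:
{"op": "arm_command", "data": {"translation": [[0,0.01,0],[0,0.02,0],[0,0.03,0],[0,0.04,0],[0,0.04,0]], "rotation": [[0,0,0],[0,0,0],[0,0,0],[0,0,0],[0,0,0]], "grip": [1,1,1,1,1]}}

```text
time_s: 15.0
position: [0.5593, -0.0278, 0.142]
tcp_rot: [[-0.958, -0.0, 0.286], [-0.286, 0.0, -0.958], [0.0, -1.0, -0.0]]
force: [0.2, 0.3, 0.0]
opening: 0.159
```

Call:
{"op": "arm_command", "data": {"translation": [[0,0.01,0],[0,0.02,0],[0,0.03,0],[0,0.03,0]], "rotation": [[0,0,0],[0,0,0],[0,0,0],[0,0,0]], "grip": [1,1,1,1]}}

```text
time_s: 15.4
position: [0.5593, -0.0279, 0.1396]
tcp_rot: [[-0.958, -0.0, 0.286], [-0.286, 0.0, -0.958], [0.0, -1.0, -0.0]]
force: [-0.8, -0.1, -0.3]
opening: 0.157
```

```bash
python3 -c "
from h import *
s=bot.read_state();print(s['position'],s['force'],s['moment'])"
```

```text
[ 0.55931978 -0.02785831  0.13955713] [-0.75973866 -0.07591118 -0.26016225] [-0.0295447   0.05457718 -0.00543465]
```

Call:
{"op": "arm_command", "data": {"translation": [[0,0.015,0],[0,0.03,0],[0,0.045,0],[0,0.06,0],[0,0.06,0]], "rotation": [[0,0,0],[0,0,0],[0,0,0],[0,0,0],[0,0,0]], "grip": [1,1,1,1,1]}}

```text
time_s: 15.9
position: [0.5593, -0.0279, 0.1347]
tcp_rot: [[-0.958, -0.0, 0.286], [-0.286, 0.0, -0.958], [0.0, -1.0, -0.0]]
force: [-1.1, 0.4, -1.0]
opening: 0.16
```

Call:
{"op": "arm_command", "data": {"translation": [[0,0.015,0],[0,0.03,0],[0,0.045,0],[0,0.06,0],[0,0.06,0]], "rotation": [[0,0,0],[0,0,0],[0,0,0],[0,0,0],[0,0,0]], "grip": [1,1,1,1,1]}}

```text
time_s: 16.4
position: [0.5593, -0.0279, 0.1299]
tcp_rot: [[-0.958, -0.0, 0.286], [-0.286, 0.0, -0.958], [0.0, -1.0, -0.0]]
force: [-0.9, -0.8, -0.9]
opening: 0.158
```

Call:
{"op": "arm_command", "data": {"translation": [[0,0.012,0],[0,0.025,0],[0,0.025,0],[0,0.025,0]], "rotation": [[0,0,0],[0,0,0],[0,0,0],[0,0,0]], "grip": [1,1,1,1]}}

```text
time_s: 16.8
position: [0.5594, -0.0279, 0.1284]
tcp_rot: [[-0.958, -0.0, 0.286], [-0.286, -0.0, -0.958], [0.0, -1.0, 0.0]]
force: [-1.9, -0.3, 3.7]
opening: 0.154
```

Call:
{"op": "arm_command", "data": {"translation": [[0,0.012,0],[0,0.025,0],[0,0.025,0],[0,0.025,0]], "rotation": [[0,0,0],[0,0,0],[0,0,0],[0,0,0]], "grip": [1,1,1,1]}}

```text
time_s: 17.2
position: [0.5594, -0.0279, 0.1265]
tcp_rot: [[-0.958, 0.0, 0.286], [-0.286, -0.0, -0.958], [-0.0, -1.0, 0.0]]
force: [-2.7, -0.9, 7.3]
opening: 0.162
```

Call:
{"op": "arm_command", "data": {"translation": [[0,0.012,0],[0,0.025,0],[0,0.025,0],[0,0.025,0]], "rotation": [[0,0,0],[0,0,0],[0,0,0],[0,0,0]], "grip": [1,1,1,1]}}

```text
time_s: 17.6
position: [0.5594, -0.0279, 0.1247]
tcp_rot: [[-0.958, 0.0, 0.286], [-0.286, -0.0, -0.958], [-0.0, -1.0, 0.0]]
force: [-2.0, -0.6, 8.2]
opening: 0.158
```

Run:
```python
from h import *
s=bot.read_state();print(s['position'],s['force'],s['opening'])
c=shot('wrist')['image']; d=shot('side')['image'][150:265,185:310]
cv2.imwrite('pics/f.png',np.hstack([cv2.resize(c,(467,350)),cv2.resize(d,(330,350),interpolation=2)]))
```

```text
[ 0.55938543 -0.02789163  0.12473343] [-2.01278648 -0.60963496  8.18691343] 0.15820583876460018
```

View pics/f.png

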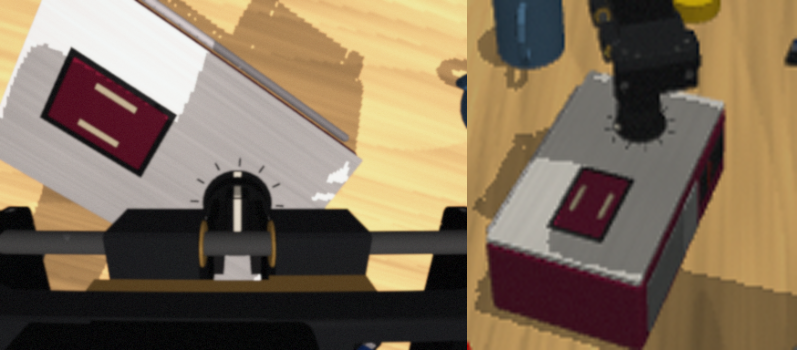

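Final view: the knob sits down on the disc. The bar's line and the visible end of the disc line are in line at column 238 of the left picture, and the cover is flush. A touch more press for margin, then hand in.

Call:
{"op": "arm_command", "data": {"translation": [[0,0.007,0],[0,0.007,0],[0,0.007,0]], "rotation": [[0,0,0],[0,0,0],[0,0,0]], "grip": [1,1,1]}}

```text
time_s: 18.0
position: [0.5594, -0.0279, 0.1243]
tcp_rot: [[-0.958, 0.0, 0.286], [-0.286, -0.0, -0.958], [-0.0, -1.0, 0.0]]
force: [-2.4, 0.1, 8.1]
opening: 0.156
```

```bash
python3 -c "
from rig import bot
s=bot.read_state();print(s['time_s'],s['position'],s['force'],s['opening']);print(bot.hand_in())"
```

```text
18.0 [ 0.55942365 -0.02790195  0.12429059] [-2.41416039  0.07017139  8.10457814] 0.1562039764967194
the job is handed in; nothing more can be done
None
```

The radio is back together: the cover is down, and the knob is on the shaft and still held pressed in. I handed the job in at 18 s, and no verdict was reported.

- **Cover:** I pushed it down first, until the force rose to 14 N at the stop with the fingertips about 81 mm above the desk. It looks flush in the later pictures.
- **Knob:** I gripped the black knob by its bar and turned it to line up with the shaft's white line. It slid on with almost no force.
- **Press:** The spring took up about where the knob should be fully home. At the end, the tool height puts the shaft about 5.5 mm in, out of 6 mm, while the upward force of about 8 N suggests nearer 4 mm. Both are above the required half travel (3 mm).
- **Other checks:** The last picture shows the two white lines in line. The other things were not touched as far as I could tell; I did not measure their positions again.

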